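# Dock the carriage of a module test jig with its draw latch

## Robot

A 6-joint arm with a two-finger parallel gripper is mounted at the origin on a cart in front of the work surface, level with it; the furniture and walls round the work are solid. World frame = base frame: x ahead of the robot, y to its left, z up, the work surface at z = 0. Lengths are in mm, angles in rad, forces in N, time in s.
With the tool pointing down it reaches from about 275 to 750 mm from the base axis. Payload 10.2 kg.
Tool frame: the origin (TCP) lies on the front face of the gripper's body, between the roots of the fingers; the fingertips stand 73 mm ahead of it and the grasp point (between the pads) lies 54 mm ahead of it; z points along the fingers, y is the line along which they close (so a half turn about z gives the same grasp; the last joint's range is limited). The gripper opens to 85 mm and grips with 20 to 120 N. Pads are 22 mm wide; open, the fingers measure 114 mm over their backs; the gripper's body (76 mm by 85 mm) begins 54 mm behind the grasp point. The pads swing forward as they close: fully open they stand 13 mm farther back than shut.
Start: joints at [1.032, 0.313, 1.498, -0, 1.331, -0.223], TCP at [163.066, 499.04, 303.894] pointing down, gripper open.
Joint ranges: [-2.94, 2.94], [-0.97, 2.17], [0.19, 2.56], [-1.23, 4.37], [0.02, 3.11], [-2.88, 2.88]. Speed limits (rad/s): [2.39, 2.39, 3.01, 3.14, 3.14, 3.14].

## Interface

Orientations are given as a unit quaternion [w, x, y, z].
In Python, from rig import * gives the robot as it stands.
- The arm moves only by the tool step_arm, never from a script. Its argument "plan" is a list of rows, each an object with "offset": the shift along the tool's x, y, z in cm, a list of three; "rot": the turn, a rotation vector about the tool's x, y, z in degrees, a list of three; "gripper": the finger opening in cm, from 0 to 8.54. In form: [{"offset": [x, y, z], "rot": [wx, wy, wz], "gripper": gripper}, ...]. A call has 1 to 12 rows; each row is the pose to reach, as a shift and turn from the pose commanded when the call began, along the tool's axes at that moment; what a row does not reach only later rows make up. A row lasts 1/10 s, in which the tool goes at most 50 mm and 8.59 degrees, less where a joint would pass 70% of its speed; a pose out of reach is approached as far as the arm can. A call with a gripper value outside its range is refused whole. The fingers move at their own pace and stop on an object; "squeeze" is the grip in N (left out, the last holds). Time passes only in rows, so rows that repeat a pose let the fingers close. It gives the time, the measured TCP pose, the force, the opening and the grip force at its end, in the units of the state.
- sense(): the state, without advancing time (a new reading comes with each control period).
- capture(name): name is "scene" or "top" or "wrist"; returns a dict with "color" (384x512x3 uint8, red, green, blue), "depth" (384x512 float32, mm along the optical axis (not along the pixel's ray), 0 where there is no reading), "vertical_fov" (degrees; the focal length in pixels is half the picture's height over the tangent of half this angle, whatever the lens; pixels are square), "cx", "cy" (the principal point, pixels), "rvec" (rotation vector, rad) and "tvec" (3), from world to camera coordinates, as OpenCV has them; the wrist camera has in their place "mount" (4x4, takes a point from camera to tool coordinates, whose origin is the TCP and whose axes are the flange's). Camera axes: x right, y down, z forward; pixel columns grow to the right and rows downward; lengths in mm; the calibration is good to about 2 mm. A picture is of the moment at which its call begins: read the wrist's pose just before it.
- finish_job(): hands the job in; it is judged then, once.
The state is a dict: "time_s": time; "joints": joint angles; "dq": joint speeds; "tau": joint torques, N m; "eef_pos": TCP position; "ee_rot": TCP orientation; "force": force on the tool from outside, world axes, zero at the start; "wrist_torque": the same for the moment, N m; "grip_width": opening from 0.0 (shut) to 1.0 (fully open); "grip_force": force on a finger pad.
Only numpy, scipy, OpenCV 4.12 (cv2) and the standard library are available. Lean on these libraries where they do the work, as an engineer would, in place of code of your own. Each camera call takes 0.05 s, during which the arm holds its last target. There are 200 camera calls.

## Task

The test jig on the desk still stands open: hook the wire loop of its draw latch into the slotted keeper on the carriage, then press the latch lever down flat over centre, so that the carriage is drawn onto the spring contacts and stays clamped there. The carriage stands anywhere in its play, so feel the loop's crossbar into the slot and back under its lip with a light touch (the wire bends if it is pushed with more than about 15 N), do not lean on the lever once it is down, and leave the mouse, the solder spool, the spare module and the coax tee beside it where they are.

Things in the scene. Friction and masses are not known exactly. Their poses are not given: they have to be found in the camera images.
- jig: Module test jig, fixed on the desk: aluminium plate 250 x 100 mm, black contact head (top z 36, 60 wide), carriage sliding along x. Origin: centre of its underside, on the desk. +x runs from the latch lever to the carriage, +y across, +z up. Carriage: 72 wide, flat top z 32 mm, a friction brake holds it against about 22 N, its place is not measured; a relay module (to z 52) lies in its nest, starting 40 mm beyond the keeper's slot.
- lever_pin (a point): Axis of the latch lever (pin along jig y), on the contact head, fixed; 50 mm above the desk.
- home_mouth (a point): Fixed point of the jig where the middle of the keeper slot's mouth, at lip height (z 60 mm), will be with the carriage home. At the start the keeper stands 6 to 24 mm beyond it along jig +x, different every time. The mouth, between the lip's edge and the back wall, is 9 mm long for the 7 mm crossbar. Lip top flat, 12 mm long, at z 60; the back wall is taller (top z 68) and stops a crossbar moved along over the lip; slot floor z 44.
- home_seat (a point): Fixed point of the jig where the crossbar's centre will lie when latched, 50 mm above the desk: seated against the keeper's web, under its lip. The keeper is a steel block 22 mm wide (across jig y) on the carriage. Its hooked lip overhangs the slot by 6 mm from the lever's side (underside z 55.5): in the slot, the crossbar then slides 6 to 7 mm towards the lever to seat under the lip.
- lever (a joint): Angle of the latch lever: 0 = flat, lying to -x of its pin against its stop (latched, over centre); 1.57 = upright; grows as it opens, up to 2.8 (leaning to +x, over the carriage). Dead centre at about 0.21. It stays where it is left (friction). Pressing it at the grip takes up to about 15 N while the carriage is drawn in, then it falls over centre by itself.
- lever_grip (a point): Middle of the outer face of the lever's black rubber grip (29 long, 26 wide, 10 mm thick), 48 mm from the pin; the face lies up at z 58 mm over the desk when the lever is flat; the lever ends 62 mm from the pin.
- loop: Wire loop (bail), pivoted on the lever on a pin along y 20 mm from the lever's own pin (12 degrees below the lever's length when flat). Origin: middle of that pivot, +x along its two legs towards the crossbar, y across. Legs 5 mm thick, 34 mm apart, stiff pivot: it stays at the angle at which it is left.
- crossbar (a point): Centre of the loop's crossbar: round steel, 7 mm thick, 75 mm from the loop's pivot, along y. A round knob, 11 mm thick and 10 mm long, at each end; 50 mm over the knobs' flat end faces, which can be pinched from both sides (the keeper passes between the legs). At the start it stands free in the air above the carriage.
- contacts (a joint): How far the spring contact strip is pushed into the head: 0 = free, as at the start; nearly 5 mm (0.005) when the carriage is clamped home. Spring 12 N at first, 32 N at 5 mm.
- spare_module: Spare relay module lying on the desk, 26 x 50 x 19 mm. Not to be moved. Origin under its centre.
- mouse: Black computer mouse, 116 x 62 x 37 mm. Not to be moved. Origin under its centre.
- tee: Coaxial tee adaptor on the desk, 29 x 26 x 14 mm. Not to be moved. Origin under its centre.
- spool: Solder spool on the desk, 62 mm wide, 42 high. Not to be moved. Origin under its centre.

How it is judged (in metres and radians):
At the end, for the whole second after the job is handed in: The lever lies flat (within 0.05 rad of its stop) and at rest, and the contact strip is pressed in by at least 4 mm, held so by the latch alone (value of joint lever below 0.05 rad and value of joint contacts above 0.004 m and velocity of joint lever between -0.05 and 0.05 rad/s); the robot touches nothing.
It fails at once if the loop is forced: with the gripper on it, it presses on the carriage or keeper with more than 15 N (contact force between the fingers and loop above 1 N and contact force between loop and jig above 15 N).
It fails at once if the lever is leaned on: more than 25 N from the gripper near or at its flat position (under 0.5 rad) (value of joint lever below 0.5 rad and contact force between the arm and lever above 25 N).
It fails at once if one of the listed things on the desk is shifted by more than 20 mm (distance of any of mouse, spare_module, tee, spool from where it was at the start of the episode above 0.02 m).
It also fails if it takes over 53 s, if anything falls off the work surface, if the arm or the gripper's body presses on something with over 40 N, if the wrist force passes 120 N, or if a joint passes its speed limit or range.

## Working session

There is one attempt and no reset: what is moved stays moved. The work goes in short steps, Python scripts to look and compute and a tool call to move; the robot and the scene stay as the last step left them, time stands still between calls to the robot, and variables do not carry over. Pictures are saved under pics/ and viewed, at most 10 in all, crops included, and the job is handed in when it is done.

Besides the shell and the picture viewer there is one more tool, called after "Request:" by a JSON object that holds its "op" and its "data". step_arm: Moves the arm, as the interface text tells. Its arguments: {"type":"object","properties":{"plan":{"type":"array"},"squeeze":{"type":"number"}},"required":["plan"]}

```bash
mkdir -p pics; ls; cat > h.py <<'E'
from rig import *
import numpy as np, cv2, pickle
def cap(n):
    s=sense(); c=capture(n); c['state']=s
    f=c['color'].shape[0]/2/np.tan(np.radians(c['vertical_fov'])/2)
    c['K']=np.array([[f,0,c['cx']],[0,f,c['cy']],[0,0,1.]])
    if 'rvec' in c:
        R=cv2.Rodrigues(np.array(c['rvec'],float))[0]; t=np.array(c['tvec'],float).ravel()
        c['R']=R.T; c['o']=-R.T@t
    else:
        from scipy.spatial.transform import Rotation as Ro
        w,x,y,z=s['ee_rot']; T=np.eye(4); T[:3,:3]=Ro.from_quat([x,y,z,w]).as_matrix(); T[:3,3]=s['eef_pos']
        M=T@np.array(c['mount']); c['R']=M[:3,:3]; c['o']=M[:3,3]
    return c
def cloud(c):
    d=c['depth']; v,u=np.mgrid[:d.shape[0],:d.shape[1]]
    K=c['K']; p=np.stack([(u-K[0,2])/K[0,0]*d,(v-K[1,2])/K[1,1]*d,d],-1)
    return p@c['R'].T+c['o']
def ray(c,u,v,z):
    d=c['R']@np.linalg.inv(c['K'])@[u,v,1]; return c['o']+d*(z-c['o'][2])/d[2]
def save(n,im,s=1): cv2.imwrite('pics/'+n,cv2.resize(im[:,:,::-1],None,fx=s,fy=s,interpolation=cv2.INTER_CUBIC))
E
python3 - <<'E'
from h import *
print(sense())
for n in ['scene','top','wrist']:
    c=cap(n); pickle.dump(c,open(n+'0.pkl','wb')); save(n+'0.png',c['color'],1.5); print(n,c['o'],c['R'][:,2],c['K'][0,0])
E
```

```text
pics
{'time_s': 0.0, 'joints': array([ 1.03160556e+00,  3.13453349e-01,  1.49844500e+00, -1.61286055e-05,
        1.33100086e+00, -2.23422772e-01]), 'dq': array([ 1.09331111e-03, -1.02147979e-03, -9.63251728e-04,  6.01783375e-04,
       -7.55087371e-04, -2.40278943e-05]), 'tau': array([ 2.97016859e-04, -4.12268937e+01, -2.59743226e+01, -1.73308385e-04,
        3.99286626e-03, -3.21708023e-05]), 'eef_pos': array([162.97410341, 498.88659432, 303.33032007]), 'ee_rot': array([-2.35837558e-04,  1.57226948e-01,  9.87562282e-01, -6.09275108e-04]), 'force': array([ 0.90864723, -0.13744537,  0.07611487]), 'wrist_torque': array([0.01443899, 0.00728555, 0.05065425]), 'grip_force': 0.0, 'grip_width': 1.0023843309517104}
scene [  88.92900277 -414.4947703   897.92033868] [ 0.44120783  0.47654075 -0.76042394] 467.5182190273001
top [414.85790811 103.41002292 948.41662386] [ 0.16457383 -0.0174603  -0.98621022] 390.32895567071665
wrist [ 95.84287913 520.52451904 373.58168072] [ 0.26410615 -0.08787204 -0.9604824 ] 283.92465628111404
```

View pics/top0.png

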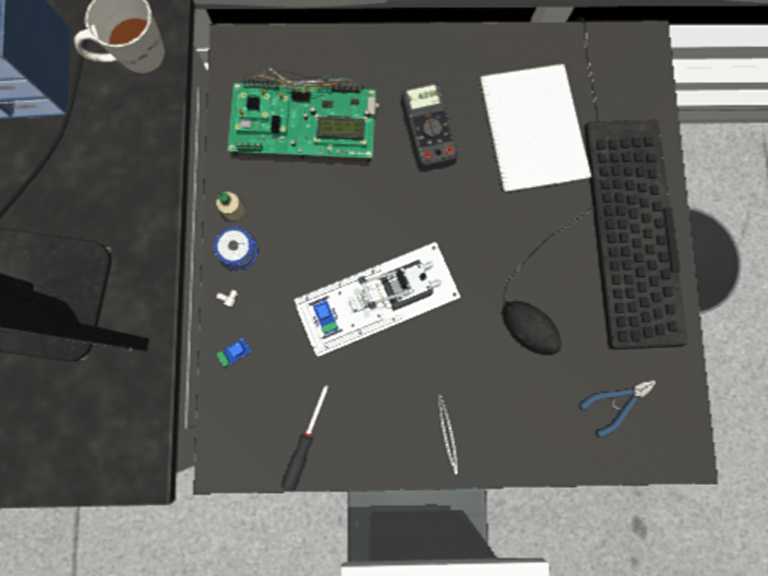

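View pics/scene0.png

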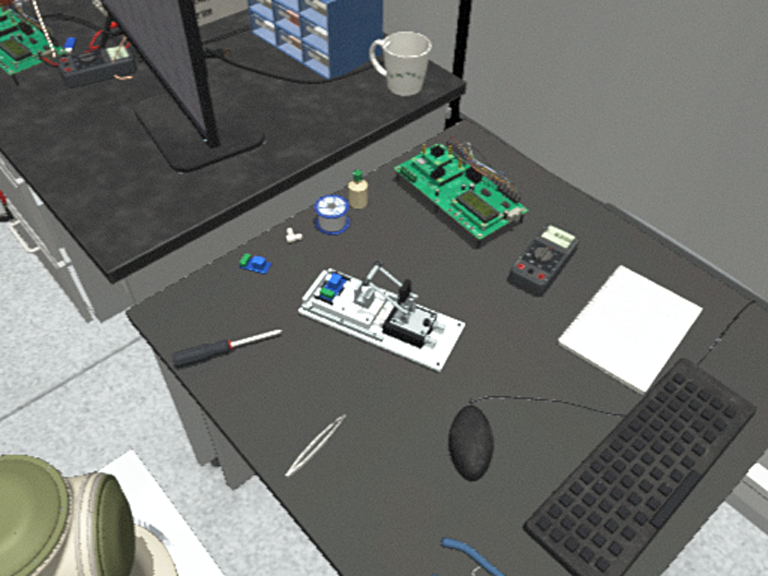

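The top view shows the jig plate with corners at (295,300), (435,243), (460,297) and (318,355) in the 1.5x picture. The module end (+x) is on the left, and the lever is upright above the head. The spool, tee and spare module lie to the left, and the mouse is at lower right.

```bash
cat > jf.py <<'E'
from h import *
c=pickle.load(open('top0.pkl','rb')); P=cloud(c); im=c['color'].astype(int)
m=((im.min(2)>150)).astype(np.uint8); m[:, :190]=0; m[:,315:]=0; m[:150]=0; m[245:]=0
m=cv2.morphologyEx(m,cv2.MORPH_CLOSE,np.ones((9,9)))
n,l,st,_=cv2.connectedComponentsWithStats(m); k=1+st[1:,4].argmax()
cn=max(cv2.findContours((l==k).astype(np.uint8),0,2)[0],key=len).reshape(-1,2)
zp=np.median(P[(l==k)&(P[...,2]>2)&(P[...,2]<16)][:,2])
W=np.array([ray(c,u,v,zp) for u,v in cn])
r=cv2.minAreaRect(W[:,:2].astype(np.float32)); b=cv2.boxPoints(r)
cen=b.mean(0); e=b[1]-b[0]; 
if np.linalg.norm(e)<np.linalg.norm(b[2]-b[1]): e=b[2]-b[1]
e/=np.linalg.norm(e)
mod=ray(c,323/1.5,313/1.5,52)[:2]
if (mod-cen)@e<0: e=-e
print('plate z',zp,'rect',r,'cen',cen,'ex',e,np.degrees(np.arctan2(e[1],e[0])))
pickle.dump((cen,e),open('jig.pkl','wb'))
E
python3 jf.py; python3 - <<'E'
from h import *
cen,e=pickle.load(open('jig.pkl','rb')); J=np.array([[e[0],e[1]],[-e[1],e[0]]])
for n in ['top','scene']:
    c=pickle.load(open(n+'0.pkl','rb')); P=cloud(c); Q=P.copy(); Q[...,:2]=(P[...,:2]-cen)@J.T
    for z0,z1 in [(28,40),(40,57),(57,66),(66,75),(75,90),(90,125)]:
        k=(abs(Q[...,0])<130)&(abs(Q[...,1])<50)&(Q[...,2]>z0)&(Q[...,2]<z1)
        if k.sum(): print(n,z0,z1,k.sum(),'x',np.percentile(Q[k][:,0],[1,25,50,75,99]).round(),'y',np.percentile(Q[k][:,1],[1,50,99]).round(), Q[k][:,2].max().round())
c=pickle.load(open('top0.pkl','rb')); s=pickle.load(open('scene0.pkl','rb'));w=pickle.load(open('wrist0.pkl','rb'))
a=cv2.resize(c['color'][155:240,190:312],(488,340),interpolation=2); b=cv2.resize(s['color'][168:250,190:315],(500,328),interpolation=2)
w=cv2.resize(w['color'],(512,384)) 
I=np.zeros((600,800,3),np.uint8); I[:290,:400]=cv2.resize(a,(400,290));I[:290,400:]=cv2.resize(b,(400,290)); I[290:600,:410]=cv2.resize(w,(410,310)); save('z.png',I)
E
```

```text
plate z 10.249715012674642 rect ((559.1005859375, 96.57711029052734), (100.87020874023438, 252.35044860839844), 21.76300621032715) cen [559.1006   96.57711] ex [-0.37076837  0.92872536] 111.76301
top 28 40 1549 x [-89. -35.  32.  69. 107.] y [-34.   4.  36.] 40.0
top 40 57 197 x [-82.  21.  78.  88.  98.] y [-17.   1.  23.] 57.0
top 57 66 49 x [-14.  20.  24.  28.  43.] y [-10.   1.  12.] 66.0
top 66 75 49 x [-52. -50. -48. -39.  43.] y [-19.   5.  21.] 75.0
top 75 90 45 x [-40. -33. -28. -21. -14.] y [-19.  15.  20.] 90.0
top 90 125 204 x [-44. -35.   6.  15.  21.] y [-23.   2.  25.] 114.0
scene 28 40 1264 x [-98. -51.  15.  64. 107.] y [-34.  11.  35.] 40.0
scene 40 57 345 x [-83. -51.  21.  82.  99.] y [-27.   4.  22.] 57.0
scene 57 66 65 x [-51.  19.  24.  38.  44.] y [-12.   1.  12.] 66.0
scene 66 75 78 x [-52. -49. -47. -42.  43.] y [-21.   1.  19.] 75.0
scene 75 90 61 x [-48. -43. -37. -24. -15.] y [-19.  13.  19.] 90.0
scene 90 125 225 x [-45. -40.  -5.  13.  20.] y [-24.   2.  25.] 116.0
```

View pics/z.png

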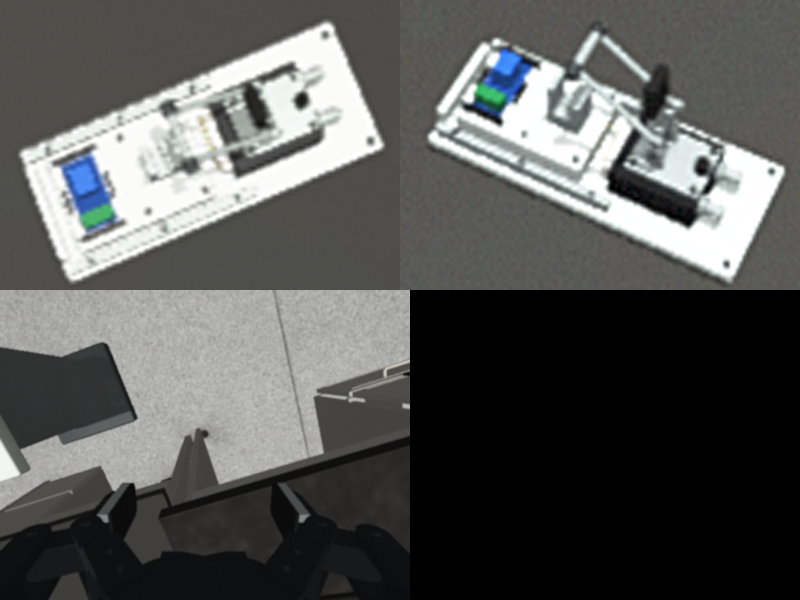

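The crop shows the lever near upright, with its black grip near jig x≈-40, z≈100. The loop rises to a crossbar at about (18, 112), and the keeper lies at x≈19–43. I'll move over the keeper with the tool aligned to the jig and take a close look.

Request:
{"op": "step_arm", "data": {"plan": [{"offset":[-48.2,-23.7,9.0],"rot":[0,0,50.2],"gripper":8.5},{"offset":[-48.2,-23.7,9.0],"rot":[0,0,50.2],"gripper":8.5},{"offset":[-48.2,-23.7,9.0],"rot":[0,0,50.2],"gripper":8.5},{"offset":[-48.2,-23.7,9.0],"rot":[0,0,50.2],"gripper":8.5},{"offset":[-48.2,-23.7,9.0],"rot":[0,0,50.2],"gripper":8.5},{"offset":[-48.2,-23.7,9.0],"rot":[0,0,50.2],"gripper":8.5},{"offset":[-48.2,-23.7,9.0],"rot":[0,0,50.2],"gripper":8.5},{"offset":[-48.2,-23.7,9.0],"rot":[0,0,50.2],"gripper":8.5},{"offset":[-48.2,-23.7,9.0],"rot":[0,0,50.2],"gripper":8.5},{"offset":[-48.2,-23.7,9.0],"rot":[0,0,50.2],"gripper":8.5},{"offset":[-48.2,-23.7,9.0],"rot":[0,0,50.2],"gripper":8.5},{"offset":[-48.2,-23.7,9.0],"rot":[0,0,50.2],"gripper":8.5}]}}

```text
time_s: 1.35
eef_pos: [550.0, 120.3, 212.3]
ee_rot: [-0.0, 0.563, 0.826, -0.001]
force: [-0.4, 0.2, 0.5]
grip_width: 0.993
grip_force: 0.0
```

```bash
python3 - <<'E'
from h import *
cen,e=pickle.load(open('jig.pkl','rb')); J=np.array([[e[0],e[1]],[-e[1],e[0]]])
c=cap('wrist'); pickle.dump(c,open('w1.pkl','wb')); save('w1.png',c['color'],1.5); print(c['state']['eef_pos'],c['state']['ee_rot'],c['o'])
P=cloud(c); Q=P.copy(); Q[...,:2]=(P[...,:2]-cen)@J.T
np.save('Q1.npy',Q)
# profile: along y~0, height by x
for y0,y1 in [(-3,3),(-26,-20),(20,26)]:
    print(y0)
    for x in range(-60,50,2):
        k=(abs(Q[...,0]-x)<1)&(Q[...,1]>y0)&(Q[...,1]<y1)&(Q[...,2]>14)&(Q[...,2]<130)
        if k.sum(): print((x,*np.percentile(Q[k][:,2],[5,50,95]).round(0).astype(int)),end=' ')
    print()
E
```

```text
[549.9650698  120.30660263 212.27717593] [-2.60064911e-04  5.63287793e-01  8.26260513e-01 -5.98756100e-04] [524.18317554 185.7089722  282.43230078]
-3
(-48, np.int64(39), np.int64(39), np.int64(40)) (-46, np.int64(39), np.int64(39), np.int64(40)) (-44, np.int64(38), np.int64(39), np.int64(40)) (-42, np.int64(39), np.int64(111), np.int64(112)) (-40, np.int64(39), np.int64(62), np.int64(112)) (-38, np.int64(39), np.int64(75), np.int64(112)) (-36, np.int64(39), np.int64(92), np.int64(112)) (-34, np.int64(39), np.int64(102), np.int64(111)) (-32, np.int64(38), np.int64(40), np.int64(67)) (-30, np.int64(38), np.int64(39), np.int64(40)) (-28, np.int64(36), np.int64(38), np.int64(40)) (-26, np.int64(35), np.int64(37), np.int64(39)) (-24, np.int64(35), np.int64(36), np.int64(37)) (-22, np.int64(37), np.int64(37), np.int64(37)) (-14, np.int64(29), np.int64(30), np.int64(30)) (-12, np.int64(29), np.int64(30), np.int64(30)) (-10, np.int64(29), np.int64(30), np.int64(30)) (-8, np.int64(19), np.int64(25), np.int64(30)) (-6, np.int64(24), np.int64(25), np.int64(25)) (4, np.int64(31), np.int64(32), 
[... 4705 characters left out ...]
.int64(32), np.int64(110), np.int64(113)) (22, np.int64(31), np.int64(33), np.int64(109)) (24, np.int64(31), np.int64(32), np.int64(33)) (26, np.int64(31), np.int64(32), np.int64(33)) (28, np.int64(31), np.int64(32), np.int64(33)) (30, np.int64(31), np.int64(32), np.int64(33)) (32, np.int64(32), np.int64(32), np.int64(33)) (34, np.int64(32), np.int64(32), np.int64(34)) (36, np.int64(31), np.int64(32), np.int64(33)) (38, np.int64(31), np.int64(32), np.int64(33)) (40, np.int64(31), np.int64(32), np.int64(33)) (42, np.int64(31), np.int64(32), np.int64(33)) (44, np.int64(31), np.int64(32), np.int64(33)) (46, np.int64(31), np.int64(33), np.int64(34)) (48, np.int64(31), np.int64(32), np.int64(34))
```

View pics/w1.png

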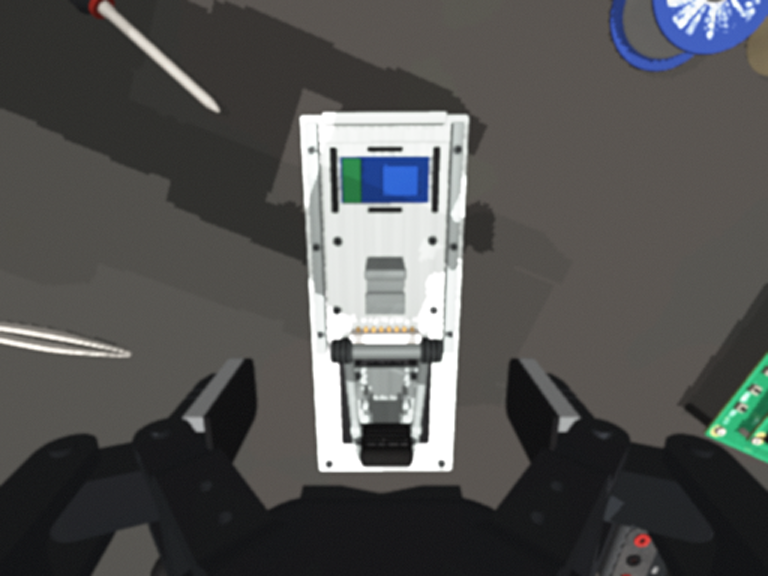

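The wrist view shows the keeper at image (385,285), lip edge at jig x≈29 and back wall at ≈37.5. The crossbar knobs are at (342,350) and (432,350), with the bar centre near (17, 109).

```bash
cat > st.py <<'E'
from h import *
cen,e=pickle.load(open('jig.pkl','rb')); J=np.array([[e[0],e[1]],[-e[1],e[0]]])
def tj(): 
    s=sense(); p=s['eef_pos']; f=s['force']; w,x,y,z=s['ee_rot']
    return np.r_[J@(p[:2]-cen),p[2]].round(2), np.r_[J@f[:2],f[2]].round(2), s
E
python3 - <<'E'
from st import *
Q=np.load('Q1.npy'); print(tj()[0])
k=(Q[...,2]>104)&(Q[...,2]<118)&(Q[...,0]>8)&(Q[...,0]<26)&(abs(Q[...,1])<40)
q=Q[k]; print('bar',np.percentile(q[:,1],[1,50,99]), 'bar x by side',[np.percentile(q[s][:,0],[3,97]) for s in (q[:,1]<-17,q[:,1]>17)],np.percentile(q[:,2],98))
k=(Q[...,2]>64)&(Q[...,2]<70)&(Q[...,0]>30)&(Q[...,0]<50)&(abs(Q[...,1])<20)
q=Q[k]; print('wall',np.percentile(q[:,0],[2,98]),np.percentile(q[:,1],[2,98]))
k=(Q[...,2]>58)&(Q[...,2]<63)&(Q[...,0]>5)&(Q[...,0]<34)&(abs(Q[...,1])<20)
q=Q[k]; print('lip',np.percentile(q[:,0],[2,98]),np.percentile(q[:,1],[2,98]))
k=(Q[...,2]>85)&(Q[...,2]<120)&(Q[...,0]>-60)&(Q[...,0]<-20)&(abs(Q[...,1])<13)
q=Q[k]; print('lever'); 
for z in range(86,118,4):
  s=q[abs(q[:,2]-z)<2]
  if len(s): print(z,np.percentile(s[:,0],[2,50,98]).round(1),np.percentile(s[:,1],[2,98]).round(1))
E
```

```text
[ 27.82   0.35 212.75]
bar [-26.19289903  -1.98366142  22.44041432] bar x by side [array([10.81709224, 21.55396958]), array([12.07399687, 21.57954738])] 113.91919125030307
wall [38.38334936 43.68127701] [-12.39914645   8.40472291]
lip [16.5162536  28.59775812] [-12.37788863   9.02845034]
lever
86 [-36.9 -35.5 -34.8] [-11.6  10.6]
90 [-36.3 -35.2 -34.1] [-12.6  10.5]
94 [-37.5 -34.7 -33.8] [-12.6  11. ]
98 [-35.8 -34.5 -33.6] [-12.4  10.3]
102 [-35.6 -34.2 -33.3] [-12.3  10.1]
106 [-35.5 -34.  -33.1] [-12.4  10.5]
110 [-42.4 -35.9 -33.6] [-12.4  10.4]
114 [-41.5 -38.6 -35.7] [-11.6   8.9]
```

Request:
{"op": "step_arm", "data": {"plan": [{"offset":[-1.1,0.2,1.0],"rot":[0,0,0],"gripper":8.5},{"offset":[-1.1,0.2,2.2],"rot":[0,0,0],"gripper":8.0},{"offset":[-1.1,0.2,3.4],"rot":[0,0,0],"gripper":7.0},{"offset":[-1.1,0.2,4.2],"rot":[0,0,0],"gripper":6.5},{"offset":[-1.1,0.2,4.2],"rot":[0,0,0],"gripper":6.5},{"offset":[-1.1,0.2,4.2],"rot":[0,0,0],"gripper":6.5}]}}

```text
time_s: 2.0
eef_pos: [553.5, 114.9, 172.0]
ee_rot: [0.0, 0.561, 0.828, 0.0]
force: [0.5, 0.1, 0.7]
grip_width: 0.757
grip_force: 0.0
```

```bash
python3 - <<'E'
from st import *
t,f,s=tj(); print(t,f,s['ee_rot'],s['grip_width'])
c=cap('wrist'); save('w2.png',c['color'][200:,100:420],2)
E
```

```text
[ 19.07  -1.58 171.96] [-0.1  -0.45  0.66] [2.80653742e-05 5.61122749e-01 8.27732602e-01 3.90659008e-06] 0.7565183743229714
```

View pics/w2.png

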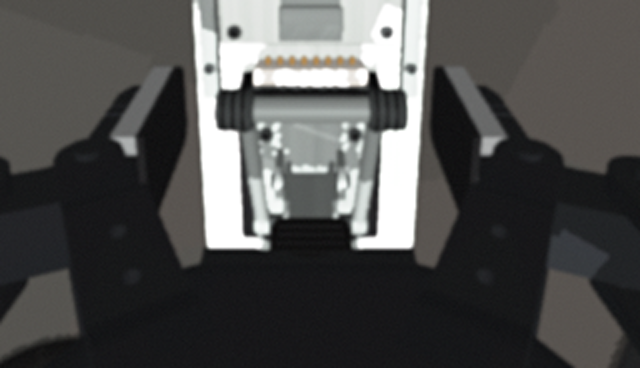

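The fingers sit symmetrically beside the knobs (235,110) and (388,110). I'll shift slightly and close.

Request:
{"op": "step_arm", "data": {"plan": [{"offset":[-0.24,0,0.3],"rot":[0,0,0],"gripper":6.3},{"offset":[-0.24,0,0.3],"rot":[0,0,0],"gripper":5.6},{"offset":[-0.24,0,0.3],"rot":[0,0,0],"gripper":4.6},{"offset":[-0.24,0,0.3],"rot":[0,0,0],"gripper":4.6},{"offset":[-0.24,0,0.3],"rot":[0,0,0],"gripper":4.6},{"offset":[-0.24,0,0.3],"rot":[0,0,0],"gripper":4.6}], "squeeze": 40}}

```text
time_s: 2.65
eef_pos: [554.7, 112.4, 169.1]
ee_rot: [0.0, 0.561, 0.828, 0.0]
force: [3.1, 1.2, 0.9]
grip_width: 0.566
grip_force: 41.3
```

```bash
python3 - <<'E'
from st import *
t,f,s=tj(); print(t,f,s['grip_width']*85.4,s['grip_force'])
c=cap('wrist'); pickle.dump(c,open('w3.pkl','wb')); Q=cloud(c); Q[...,:2]=(Q[...,:2]-cen)@J.T
k=(Q[...,2]>100)&(Q[...,2]<120)&(Q[...,0]>5)&(Q[...,0]<30)&(abs(Q[...,1])<14)
q=Q[k]; print(np.percentile(q,[2,50,98],axis=0).round(1))
E
```

```text
[ 16.31  -1.76 169.12] [-0.05 -3.26  0.86] 48.31300432246525 41.313761472702026
[[  9.5 -13.4 105.3]
 [ 17.8   0.9 110.1]
 [ 20.3  13.7 112. ]]
```

Request:
{"op": "step_arm", "data": {"plan": [{"offset":[0.1,0,0.4],"rot":[0,0,0],"gripper":4.6},{"offset":[0.25,0,0.9],"rot":[0,0,0],"gripper":4.6},{"offset":[0.4,0,1.4],"rot":[0,0,0],"gripper":4.6},{"offset":[0.55,0,1.9],"rot":[0,0,0],"gripper":4.6},{"offset":[0.7,0,2.4],"rot":[0,0,0],"gripper":4.6},{"offset":[0.9,0,2.9],"rot":[0,0,0],"gripper":4.6},{"offset":[1.1,0,3.4],"rot":[0,0,0],"gripper":4.6},{"offset":[1.25,0,3.8],"rot":[0,0,0],"gripper":4.6},{"offset":[1.4,0,4.1],"rot":[0,0,0],"gripper":4.6},{"offset":[1.4,0,4.15],"rot":[0,0,0],"gripper":4.6},{"offset":[1.4,0,4.15],"rot":[0,0,0],"gripper":4.6}]}}

```text
time_s: 3.8
eef_pos: [549.6, 125.4, 127.2]
ee_rot: [0.0, 0.561, 0.828, 0.0]
force: [5.2, 1.7, 2.5]
grip_width: 0.568
grip_force: 42.4
```

```bash
cat > chk.py <<'E'
from st import *
t,f,s=tj(); print('TCP',t,'F',f,'w',round(s['grip_width']*85.4,1),round(s['grip_force'],1),s['time_s'])
c=cap('wrist'); pickle.dump(c,open('w.pkl','wb')); Q=cloud(c); Q[...,:2]=(Q[...,:2]-cen)@J.T
k=(Q[...,2]>59)&(Q[...,2]<71)&(Q[...,0]>5)&(Q[...,0]<50)&(abs(Q[...,1]+1.7)<13)
q=Q[k]
for x in range(8,48,1):
    s=q[abs(q[:,0]-x)<.5]
    if len(s): print((x,round(float(np.median(s[:,2])),1),len(s)),end=' ')
print()
for sgn in (-1,1):
    k=(abs((Q[...,1]+1.7)*sgn-20)<4)&(abs(Q[...,0]-t[0])<8)&(abs(Q[...,2]-(t[2]-60))<14); q=Q[k]
    if len(q): print('knob',sgn,len(q),np.percentile(q,[3,50,97],axis=0).round(1).tolist())
E
python3 chk.py
```

```text
TCP [ 30.3   -1.82 127.15] F [-0.34 -5.47  2.46] w 48.5 42.4 3.8
(16, 59.6, 22) (17, 60.1, 55) (18, 60.2, 64) (19, 60.1, 64) (20, 60.6, 31) (25, 68.9, 18) (26, 69.4, 66) (27, 69.9, 77) (28, 69.7, 116) (29, 69.2, 153) (30, 68.8, 147) (31, 67.4, 176) (32, 68.0, 6) (38, 67.7, 43) (39, 68.1, 66) (40, 68.2, 81) (41, 68.1, 78) (42, 68.3, 88) (43, 66.9, 173) (44, 64.0, 213) 
knob -1 445 [[23.1, -25.7, 64.1], [30.4, -22.6, 71.1], [36.9, -18.0, 79.6]]
knob 1 357 [[23.6, 14.7, 65.5], [30.1, 18.2, 70.7], [33.2, 22.1, 72.6]]
```

Request:
{"op": "step_arm", "data": {"plan": [{"offset":[0.15,0.05,0],"rot":[0,0,0],"gripper":4.6},{"offset":[0.3,0.05,0],"rot":[0,0,0],"gripper":4.6},{"offset":[0.4,0.05,0],"rot":[0,0,0],"gripper":4.6},{"offset":[0.45,0.05,0],"rot":[0,0,0],"gripper":4.6},{"offset":[0.5,0.05,0],"rot":[0,0,0],"gripper":4.6},{"offset":[0.5,0.05,0],"rot":[0,0,0],"gripper":4.6}]}}

```text
time_s: 4.45
eef_pos: [547.8, 130.3, 127.4]
ee_rot: [-0.0, 0.561, 0.828, 0.0]
force: [3.9, -0.2, 1.8]
grip_width: 0.567
grip_force: 42.4
```

```bash
python3 chk.py
```

```text
TCP [ 35.48  -2.03 127.37] F [-1.65 -3.59  1.83] w 48.4 42.4 4.45
(16, 59.7, 13) (17, 60.1, 51) (18, 60.1, 67) (19, 60.2, 63) (20, 60.2, 63) (21, 60.4, 59) (22, 60.2, 68) (23, 60.1, 63) (24, 60.3, 62) (25, 60.4, 35) (30, 69.0, 5) (31, 69.7, 54) (32, 70.0, 87) (33, 70.0, 88) (34, 69.9, 102) (35, 69.2, 152) (36, 67.6, 202) (37, 67.7, 15) (38, 67.6, 24) (39, 68.2, 73) (40, 68.2, 76) (41, 68.1, 75) (42, 68.2, 87) (43, 66.8, 177) (44, 63.8, 214) 
knob -1 374 [[28.5, -25.6, 64.6], [35.3, -21.7, 71.2], [38.5, -17.8, 73.0]]
knob 1 357 [[28.9, 14.5, 65.3], [35.4, 18.1, 71.1], [38.4, 21.9, 72.9]]
```

Request:
{"op": "step_arm", "data": {"plan": [{"offset":[0.05,0,0],"rot":[0,0,0],"gripper":4.6},{"offset":[0.1,0,0],"rot":[0,0,0],"gripper":4.6},{"offset":[0.1,0,0],"rot":[0,0,0],"gripper":4.6}]}}

```text
time_s: 4.8
eef_pos: [547.5, 131.2, 127.4]
ee_rot: [-0.0, 0.561, 0.828, -0.0]
force: [5.5, -0.2, 2.0]
grip_width: 0.57
grip_force: 42.4
```

```bash
cat > q.py <<'E'
from st import *
t,f,s=tj(); print('TCP',t,'F',f,s['wrist_torque'].round(2),'w',round(s['grip_width']*85.4,1),s['time_s'])
E
python3 q.py
```

```text
TCP [ 36.46  -2.01 127.36] F [-2.19 -5.    2.03] [-0.14 -0.82  0.22] w 48.7 4.8
```

Request:
{"op": "step_arm", "data": {"plan": [{"offset":[0.05,0,0],"rot":[0,0,0],"gripper":4.6},{"offset":[0.05,0,0],"rot":[0,0,0],"gripper":4.6}]}}

```text
time_s: 5.0
eef_pos: [547.3, 131.6, 127.4]
ee_rot: [-0.0, 0.561, 0.828, -0.0]
force: [4.7, -0.4, 1.6]
grip_width: 0.57
grip_force: 42.4
```

```bash
python3 chk.py
```

```text
TCP [ 36.92  -2.01 127.36] F [-2.11 -4.26  1.56] w 48.7 42.4 5.0
(16, 59.5, 7) (17, 60.2, 54) (18, 60.2, 67) (19, 60.1, 55) (20, 60.1, 64) (21, 60.2, 58) (22, 60.1, 64) (23, 60.4, 60) (24, 60.2, 74) (25, 60.2, 63) (26, 60.3, 54) (27, 61.0, 3) (32, 69.4, 44) (33, 70.1, 65) (34, 70.1, 85) (35, 70.0, 107) (36, 69.5, 121) (37, 68.5, 163) (38, 67.8, 90) (39, 67.9, 63) (40, 68.2, 73) (41, 68.3, 83) (42, 68.1, 88) (43, 67.0, 168) (44, 64.0, 220) (45, 66.9, 1) 
knob -1 385 [[30.2, -25.7, 65.2], [36.7, -21.8, 71.1], [40.0, -17.9, 73.4]]
knob 1 358 [[30.4, 14.6, 65.2], [36.9, 18.2, 71.1], [39.9, 22.1, 72.9]]
```

Request:
{"op": "step_arm", "data": {"plan": [{"offset":[0.03,0,0],"rot":[0,0,0],"gripper":4.6},{"offset":[0.06,0,0],"rot":[0,0,0],"gripper":4.6}]}}

```text
time_s: 5.25
eef_pos: [547.2, 131.8, 127.4]
ee_rot: [0.0, 0.561, 0.828, -0.0]
force: [5.6, -3.6, 1.3]
grip_width: 0.568
grip_force: 42.4
```

```bash
python3 q.py
```

```text
TCP [ 37.11  -2.05 127.4 ] F [-5.45 -3.81  1.25] [-0.75 -0.94  0.17] w 48.5 5.25
```

Request:
{"op": "step_arm", "data": {"plan": [{"offset":[-0.15,0,0],"rot":[0,0,0],"gripper":4.6},{"offset":[-0.15,0,0],"rot":[0,0,0],"gripper":4.6},{"offset":[-0.15,0,0.1],"rot":[0,0,0],"gripper":4.6},{"offset":[-0.15,0,0.2],"rot":[0,0,0],"gripper":4.6},{"offset":[-0.15,0,0.3],"rot":[0,0,0],"gripper":4.6},{"offset":[-0.15,0,0.35],"rot":[0,0,0],"gripper":4.6},{"offset":[-0.15,0,0.4],"rot":[0,0,0],"gripper":4.6},{"offset":[-0.15,0,0.4],"rot":[0,0,0],"gripper":4.6}]}}

```text
time_s: 6.05
eef_pos: [547.4, 130.9, 123.2]
ee_rot: [-0.0, 0.561, 0.828, -0.0]
force: [2.5, 5.4, 2.3]
grip_width: 0.57
grip_force: 42.5
```

```bash
python3 chk.py
```

```text
TCP [ 36.2   -1.9  123.22] F [ 4.05 -4.31  2.31] w 48.7 42.5 6.05
(16, 59.3, 3) (17, 60.1, 43) (18, 60.3, 65) (19, 60.2, 69) (20, 60.2, 67) (21, 60.3, 68) (22, 60.2, 58) (23, 60.2, 79) (24, 60.2, 61) (25, 60.1, 71) (26, 60.2, 67) (27, 60.3, 66) (28, 60.4, 48) (29, 61.3, 1) (31, 65.1, 17) (32, 65.7, 68) (33, 66.0, 79) (34, 66.1, 107) (35, 65.7, 108) (36, 65.1, 127) (37, 63.7, 35) (38, 67.6, 21) (39, 68.1, 64) (40, 68.3, 78) (41, 68.2, 90) (42, 68.1, 84) (43, 66.8, 196) (44, 63.5, 243) 
knob -1 419 [[29.4, -25.7, 60.2], [36.1, -22.2, 67.2], [41.9, -18.0, 74.5]]
knob 1 358 [[29.4, 14.6, 61.8], [36.2, 18.2, 67.1], [39.3, 22.0, 68.7]]
```

Request:
{"op": "step_arm", "data": {"plan": [{"offset":[0,0,0.1],"rot":[0,0,0],"gripper":4.6},{"offset":[0,0,0.2],"rot":[0,0,0],"gripper":4.6},{"offset":[0,0,0.3],"rot":[0,0,0],"gripper":4.6},{"offset":[0,0,0.3],"rot":[0,0,0],"gripper":4.6}]}}

```text
time_s: 6.5
eef_pos: [547.6, 130.7, 120.2]
ee_rot: [-0.0, 0.561, 0.828, -0.0]
force: [2.1, 2.9, 3.2]
grip_width: 0.566
grip_force: 42.6
```

```bash
python3 q.py
```

```text
TCP [ 35.91  -1.96 120.2 ] F [ 1.87 -3.06  3.16] [ 0.18 -0.44  0.03] w 48.4 6.5
```

Request:
{"op": "step_arm", "data": {"plan": [{"offset":[0,0,0.1],"rot":[0,0,0],"gripper":4.6},{"offset":[0,0,0.2],"rot":[0,0,0],"gripper":4.6},{"offset":[0,0,0.3],"rot":[0,0,0],"gripper":4.6},{"offset":[0,0,0.4],"rot":[0,0,0],"gripper":4.6},{"offset":[0,0,0.4],"rot":[0,0,0],"gripper":4.6}]}}

```text
time_s: 7.0
eef_pos: [547.7, 130.6, 116.2]
ee_rot: [0.0, 0.561, 0.828, -0.0]
force: [2.3, 0.4, 2.5]
grip_width: 0.568
grip_force: 42.8
```

```bash
python3 q.py
```

```text
TCP [ 35.86  -2.01 116.24] F [-0.46 -2.34  2.52] [-0.   -0.49 -0.03] w 48.5 7.0
```

Request:
{"op": "step_arm", "data": {"plan": [{"offset":[0,0,0.1],"rot":[0,0,0],"gripper":4.6},{"offset":[0,0,0.2],"rot":[0,0,0],"gripper":4.6},{"offset":[0,0,0.3],"rot":[0,0,0],"gripper":4.6},{"offset":[0,0,0.4],"rot":[0,0,0],"gripper":4.6},{"offset":[0,0,0.48],"rot":[0,0,0],"gripper":4.6},{"offset":[0,0,0.48],"rot":[0,0,0],"gripper":4.6}]}}

```text
time_s: 7.6
eef_pos: [547.6, 130.7, 111.4]
ee_rot: [-0.0, 0.561, 0.828, -0.0]
force: [2.1, 1.6, 1.8]
grip_width: 0.569
grip_force: 42.9
```

```bash
python3 chk.py
```

```text
TCP [ 36.    -1.99 111.44] F [ 0.72 -2.57  1.78] w 48.6 42.9 7.6
(16, 59.6, 14) (17, 60.1, 67) (18, 60.1, 76) (19, 60.1, 75) (20, 60.4, 68) (21, 60.2, 82) (22, 60.2, 73) (23, 60.4, 82) (24, 60.3, 77) (25, 60.1, 71) (26, 60.3, 71) (27, 60.3, 86) (28, 60.0, 92) (29, 59.8, 35) (37, 66.6, 1) (38, 67.6, 43) (39, 68.1, 83) (40, 68.3, 93) (41, 68.2, 96) (42, 68.1, 107) (43, 66.4, 262) (44, 63.9, 272) (45, 62.1, 1) 
knob -1 385 [[28.9, -25.7, 50.5], [35.3, -22.0, 55.7], [39.1, -18.0, 60.0]]
knob 1 360 [[28.9, 14.4, 50.4], [35.4, 18.1, 55.7], [38.6, 22.0, 57.6]]
```

Request:
{"op": "step_arm", "data": {"plan": [{"offset":[-0.1,0,0.06],"rot":[0,0,0],"gripper":4.6},{"offset":[-0.2,0,0.06],"rot":[0,0,0],"gripper":4.6},{"offset":[-0.3,0,0.06],"rot":[0,0,0],"gripper":4.6},{"offset":[-0.4,0,0.06],"rot":[0,0,0],"gripper":4.6},{"offset":[-0.4,0,0.06],"rot":[0,0,0],"gripper":4.6}]}}

```text
time_s: 8.15
eef_pos: [549.1, 127.1, 110.9]
ee_rot: [-0.0, 0.561, 0.828, 0.0]
force: [2.5, 4.3, 2.0]
grip_width: 0.57
grip_force: 42.9
```

```bash
python3 q.py
```

```text
TCP [ 32.03  -2.01 110.92] F [ 3.08 -3.89  1.97] [ 0.48 -0.34  0.  ] w 48.7 8.15
```

Request:
{"op": "step_arm", "data": {"plan": [{"offset":[-0.1,0,0],"rot":[0,0,0],"gripper":4.6},{"offset":[-0.2,0,0],"rot":[0,0,0],"gripper":4.6},{"offset":[-0.25,0,0],"rot":[0,0,0],"gripper":4.6},{"offset":[-0.25,0,0],"rot":[0,0,0],"gripper":4.6}]}}

```text
time_s: 8.55
eef_pos: [550.0, 124.9, 111.0]
ee_rot: [-0.0, 0.561, 0.828, 0.0]
force: [1.2, 5.9, 1.8]
grip_width: 0.569
grip_force: 43.0
```

```bash
python3 q.py
```

```text
TCP [ 29.64  -2.03 110.99] F [ 5.01 -3.3   1.81] [ 0.68 -0.26  0.01] w 48.6 8.55
```

Request:
{"op": "step_arm", "data": {"plan": [{"offset":[-0.05,0,0],"rot":[0,0,0],"gripper":4.6},{"offset":[-0.08,0,0],"rot":[0,0,0],"gripper":4.6},{"offset":[-0.08,0,0],"rot":[0,0,0],"gripper":4.6}]}}

```text
time_s: 8.85
eef_pos: [550.0, 124.7, 111.0]
ee_rot: [-0.001, 0.561, 0.828, 0.0]
force: [0.3, 9.2, 3.1]
grip_width: 0.567
grip_force: 43.0
```

```bash
python3 q.py
```

```text
TCP [ 29.47  -2.   110.95] F [ 8.41 -3.64  3.12] [ 1.32 -0.17  0.01] w 48.4 8.85
```

The bar is seated against the web, so I'll release it and rise.

Request:
{"op": "step_arm", "data": {"plan": [{"offset":[0.06,0,0],"rot":[0,0,0],"gripper":4.7},{"offset":[0.06,0,0],"rot":[0,0,0],"gripper":7},{"offset":[0.06,0,0],"rot":[0,0,0],"gripper":7.5},{"offset":[0.06,0,0],"rot":[0,0,0],"gripper":7.5},{"offset":[0.06,0,0],"rot":[0,0,0],"gripper":7.5},{"offset":[0.06,0,-1],"rot":[0,0,0],"gripper":7.5},{"offset":[0.06,0,-3],"rot":[0,0,0],"gripper":7.5},{"offset":[0.06,0,-6],"rot":[0,0,0],"gripper":7.5},{"offset":[0.06,0,-9],"rot":[0,0,0],"gripper":7.5},{"offset":[0.06,0,-9],"rot":[0,0,0],"gripper":7.5},{"offset":[0.06,0,-9],"rot":[0,0,0],"gripper":7.5}]}}

```text
time_s: 9.95
eef_pos: [550.1, 124.5, 201.6]
ee_rot: [0.0, 0.561, 0.828, 0.0]
force: [-0.3, 1.0, -0.1]
grip_width: 0.88
grip_force: 0.0
```

```bash
python3 - <<'E'
from st import *
t,f,s=tj(); print(t,f)
c=cap('wrist'); pickle.dump(c,open('w4.pkl','wb')); save('w4.png',c['color'][100:,80:440],2); Q=cloud(c); Q[...,:2]=(Q[...,:2]-cen)@J.T
k=(Q[...,2]>59)&(Q[...,2]<125)&(Q[...,0]>-70)&(Q[...,0]<10)&(abs(Q[...,1]+1.7)<10)
q=Q[k]
for z in range(62,120,4):
  s=q[abs(q[:,2]-z)<2]
  if len(s): print(z,len(s),np.percentile(s[:,0],[2,50,98]).round(1),np.percentile(s[:,1],[2,98]).round(1))
k=(Q[...,2]>44)&(Q[...,2]<80)&(Q[...,0]>-70)&(Q[...,0]<45)&(abs(abs(Q[...,1]+1.7)-18)<3); q=Q[k]
for x in range(-44,44,4):
  s=q[abs(q[:,0]-x)<2]
  if len(s): print('leg',x,len(s),np.percentile(s[:,2],[50,90]).round(1))
E
```

```text
[ 29.24  -2.01 201.64] [ 0.99 -0.11 -0.09]
62 40 [-37.9 -37.5 -36.7] [-11.2   7.3]
66 46 [-37.3 -36.6 -35.7] [-11.    7.1]
70 60 [-38.6 -36.  -35. ] [-10.9   7.9]
74 45 [-37.9 -35.  -34.3] [-10.    6.3]
78 35 [-34.9 -34.4 -33.6] [-9.   5.5]
82 5 [-32.9 -31.2 -31.2] [-4.8  4.8]
86 51 [-31.  -30.2 -29.3] [-11.    7.8]
90 61 [-30.  -29.  -28.2] [-11.5   7.7]
94 68 [-28.9 -28.2 -27.5] [-10.7   8. ]
98 77 [-28.5 -27.7 -26.6] [-11.1   8. ]
102 73 [-27.3 -26.6 -25.5] [-11.3   7.5]
106 110 [-27.4 -26.4 -25.4] [-11.3   7.7]
110 363 [-34.  -29.5 -26. ] [-11.3   8.2]
leg -44 86 [73.4 75. ]
leg -40 58 [70.9 72. ]
leg -36 59 [69.6 70.8]
leg -32 54 [68.7 69.7]
leg -28 55 [67.8 68.7]
leg -24 61 [66.8 68. ]
leg -20 58 [65.4 66.7]
leg -16 55 [64.2 65.4]
leg -12 62 [63.5 64.4]
leg -8 53 [62.3 63.5]
leg -4 61 [61.5 62.5]
leg 0 58 [60.3 61.2]
leg 4 59 [59.4 60.5]
leg 8 54 [58.1 59.1]
leg 12 61 [57.1 58.3]
leg 16 58 [56.4 57.6]
leg 20 60 [55.3 56. ]
leg 24 60 [55.9 56.9]
leg 28 72 [56.4 57.3]
leg 32 60 [54.2 55.5]
```

View pics/w4.png

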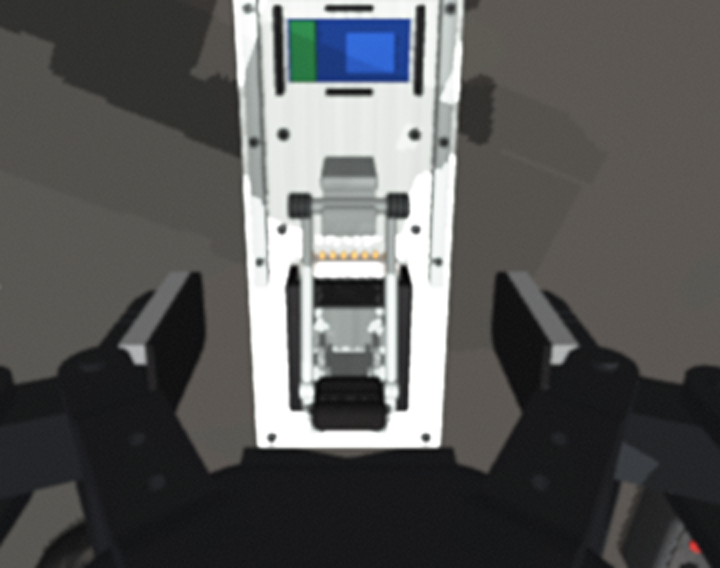

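The hook is done: the knobs at (300,205) and (398,205) now sit beside the keeper with the bar under the lip. Next I close the fingers and go to the lever's +x side.

Request:
{"op": "step_arm", "data": {"plan": [{"offset":[0,0,0],"rot":[0,0,0],"gripper":4},{"offset":[0,0,0],"rot":[0,0,0],"gripper":0},{"offset":[0,0,0],"rot":[0,0,0],"gripper":0},{"offset":[0,0,0],"rot":[0,0,0],"gripper":0},{"offset":[-1,0,1],"rot":[0,0,0],"gripper":0},{"offset":[-2.4,0,2.3],"rot":[0,0,0],"gripper":0},{"offset":[-3.2,0,3.3],"rot":[0,0,0],"gripper":0},{"offset":[-3.2,0,3.3],"rot":[0,0,0],"gripper":0},{"offset":[-3.2,0,3.3],"rot":[0,0,0],"gripper":0}]}}

```text
time_s: 10.9
eef_pos: [562.0, 94.5, 167.6]
ee_rot: [-0.0, 0.562, 0.827, -0.0]
force: [0.3, 0.1, 0.4]
grip_width: 0.002
grip_force: 0.0
```

```bash
python3 q.py; python3 - <<'E'
from h import *
c=cap('scene'); save('s5.png',c['color'][120:260,160:330],4)
E
```

```text
TCP [ -3.03  -1.91 167.62] F [-0.01 -0.34  0.38] [-0.05 -0.03 -0.03] w 0.1 10.9
```

View pics/s5.png

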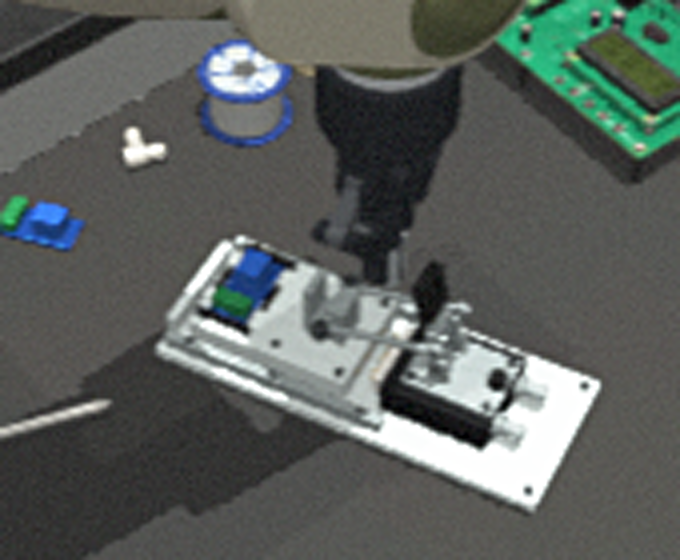

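The closed fingers stand just to the +x side of the grip, at (400,270), and the loop is hooked at (320,328). I'll now push the lever along its arc.

Request:
{"op": "step_arm", "data": {"plan": [{"offset":[-0.6,0,-0.2],"rot":[0,0,0],"gripper":0},{"offset":[-1.2,0,-0.4],"rot":[0,0,0],"gripper":0},{"offset":[-1.6,0,-0.5],"rot":[0,0,0],"gripper":0},{"offset":[-2.0,0,-0.55],"rot":[0,0,0],"gripper":0},{"offset":[-2.4,0,-0.55],"rot":[0,0,0],"gripper":0},{"offset":[-2.8,0,-0.55],"rot":[0,0,0],"gripper":0},{"offset":[-2.8,0,-0.55],"rot":[0,0,0],"gripper":0}]}}

```text
time_s: 11.65
eef_pos: [572.5, 69.2, 174.5]
ee_rot: [-0.0, 0.561, 0.828, 0.001]
force: [-1.6, 5.7, 4.7]
grip_width: 0.002
grip_force: 3.2
```

```bash
python3 q.py
```

```text
TCP [-30.37  -2.29 174.53] F [ 5.93 -0.6   4.71] [0.92 0.37 0.01] w 0.1 11.65
```

Request:
{"op": "step_arm", "data": {"plan": [{"offset":[-0.5,0,0],"rot":[0,0,0],"gripper":0},{"offset":[-0.97,0,0],"rot":[0,0,0],"gripper":0},{"offset":[-1.35,0,0.05],"rot":[0,0,0],"gripper":0},{"offset":[-1.7,0,0.12],"rot":[0,0,0],"gripper":0},{"offset":[-2.1,0,0.24],"rot":[0,0,0],"gripper":0},{"offset":[-2.4,0,0.37],"rot":[0,0,0],"gripper":0},{"offset":[-2.4,0,0.37],"rot":[0,0,0],"gripper":0}]}}

```text
time_s: 12.35
eef_pos: [581.6, 46.2, 170.7]
ee_rot: [0.001, 0.561, 0.828, 0.001]
force: [-1.4, 1.2, 4.4]
grip_width: 0.002
grip_force: 2.0
```

```bash
python3 q.py
```

```text
TCP [-55.1   -2.25 170.66] F [1.66 0.87 4.38] [ 0.35  0.17 -0.04] w 0.2 12.35
```

Request:
{"op": "step_arm", "data": {"plan": [{"offset":[-0.47,0,0.24],"rot":[0,0,0],"gripper":0},{"offset":[-0.91,0,0.49],"rot":[0,0,0],"gripper":0},{"offset":[-1.1,0,0.65],"rot":[0,0,0],"gripper":0},{"offset":[-1.3,0,0.81],"rot":[0,0,0],"gripper":0},{"offset":[-1.5,0,0.98],"rot":[0,0,0],"gripper":0},{"offset":[-1.68,0,1.15],"rot":[0,0,0],"gripper":0},{"offset":[-1.68,0,1.15],"rot":[0,0,0],"gripper":0}]}}

```text
time_s: 13.05
eef_pos: [588.0, 30.4, 159.4]
ee_rot: [0.001, 0.561, 0.828, 0.0]
force: [-1.0, 1.3, 5.9]
grip_width: 0.004
grip_force: 2.7
```

```bash
python3 q.py
```

```text
TCP [-72.2   -2.26 159.39] F [1.55 0.47 5.91] [0.05 0.21 0.01] w 0.4 13.05
```

Request:
{"op": "step_arm", "data": {"plan": [{"offset":[-0.17,0,0.2],"rot":[0,0,0],"gripper":0},{"offset":[-0.33,0,0.39],"rot":[0,0,0],"gripper":0},{"offset":[-0.48,0,0.6],"rot":[0,0,0],"gripper":0},{"offset":[-0.61,0,0.8],"rot":[0,0,0],"gripper":0},{"offset":[-0.61,0,0.8],"rot":[0,0,0],"gripper":0}]}}

```text
time_s: 13.55
eef_pos: [590.4, 24.4, 151.3]
ee_rot: [0.001, 0.561, 0.828, 0.0]
force: [0.2, -0.7, 3.7]
grip_width: -0.001
grip_force: 1.5
```

```bash
python3 q.py
```

```text
TCP [-78.65  -2.26 151.25] F [-0.77  0.09  3.74] [-0.18 -0.05  0.03] w -0.1 13.55
```

Request:
{"op": "step_arm", "data": {"plan": [{"offset":[-0.13,0,0.22],"rot":[0,0,0],"gripper":0},{"offset":[-0.25,0,0.45],"rot":[0,0,0],"gripper":0},{"offset":[-0.35,0,0.68],"rot":[0,0,0],"gripper":0},{"offset":[-0.35,0,0.68],"rot":[0,0,0],"gripper":0}]}}

```text
time_s: 13.95
eef_pos: [591.2, 21.6, 143.6]
ee_rot: [0.0, 0.561, 0.828, 0.0]
force: [1.1, -0.6, 1.9]
grip_width: -0.0
grip_force: 0.9
```

```bash
python3 q.py
```

```text
TCP [-81.55  -2.02 143.57] F [-0.91 -0.79  1.86] [-0.11 -0.14  0.04] w -0.0 13.95
```

Request:
{"op": "step_arm", "data": {"plan": [{"offset":[-0.1,0,0.25],"rot":[0,0,0],"gripper":0},{"offset":[-0.2,0,0.5],"rot":[0,0,0],"gripper":0},{"offset":[-0.2,0,0.6],"rot":[0,0,0],"gripper":0},{"offset":[-0.2,0,0.6],"rot":[0,0,0],"gripper":0}]}}

```text
time_s: 14.35
eef_pos: [591.3, 20.2, 136.8]
ee_rot: [-0.001, 0.561, 0.828, -0.0]
force: [0.6, 0.1, 0.2]
grip_width: 0.0
grip_force: 0.0
```

```bash
python3 q.py; python3 - <<'E'
from st import *
c=cap('wrist'); Q=cloud(c); Q[...,:2]=(Q[...,:2]-cen)@J.T
for nm,z0,z1,x0,x1 in [('wall',64,70,-20,60),('lip',58,62,-20,60),('mod',45,55,40,115)]:
    k=(Q[...,2]>z0)&(Q[...,2]<z1)&(Q[...,0]>x0)&(Q[...,0]<x1)&(abs(Q[...,1]+1.7)<9); q=Q[k]
    if len(q): print(nm,len(q),np.percentile(q[:,0],[2,50,98]))
save('w6.png',c['color'][100:,80:440],2)
s=cap('scene'); save('s6.png',s['color'][120:260,160:330],4)
E
```

```text
TCP [-82.84  -1.63 136.85] F [-0.09 -0.59  0.18] [ 0.05  0.02 -0.04] w 0.0 14.35
wall 698 [21.22592631 23.77381965 26.98630033]
lip 1130 [ 0.07434905  6.69325873 21.49951705]
```

View pics/s6.png

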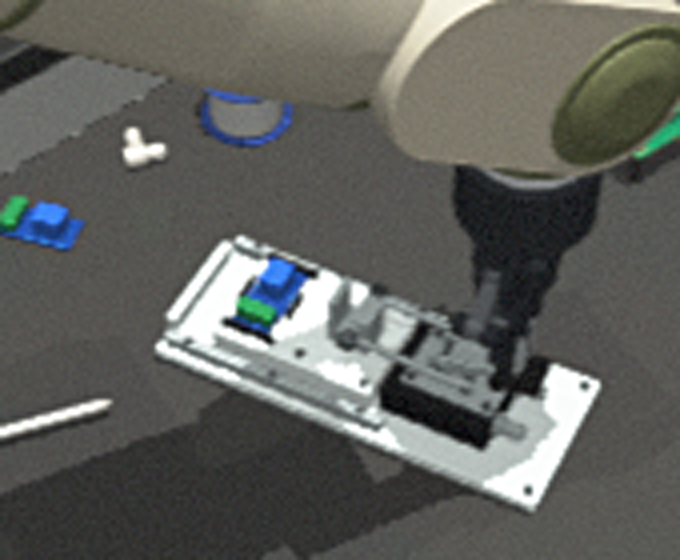

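The carriage is drawn in by about 17 mm and contact force is zero, so the lever has fallen over centre. I'll rise clear and check that it lies flat.

Request:
{"op": "step_arm", "data": {"plan": [{"offset":[0,0,-2],"rot":[0,0,0],"gripper":0},{"offset":[0,0,-5],"rot":[0,0,0],"gripper":0},{"offset":[-2,0,-9],"rot":[0,0,0],"gripper":0},{"offset":[-5,0,-11],"rot":[0,0,0],"gripper":0},{"offset":[-8,0,-11],"rot":[0,0,0],"gripper":0},{"offset":[-8,0,-11],"rot":[0,0,0],"gripper":0},{"offset":[-8,0,-11],"rot":[0,0,0],"gripper":0}]}}

```text
time_s: 15.15
eef_pos: [621.1, -54.4, 246.9]
ee_rot: [-0.001, 0.562, 0.827, -0.0]
force: [-0.4, 0.3, -0.6]
grip_width: -0.001
grip_force: 0.0
```

```bash
python3 - <<'E'
from st import *
print(tj()[:2])
c=cap('wrist'); Q=cloud(c); Q[...,:2]=(Q[...,:2]-cen)@J.T
k=(Q[...,2]>40)&(Q[...,2]<90)&(abs(Q[...,1]+1.7)<8); q=Q[k]
for x in range(-112,40,3):
  s=q[abs(q[:,0]-x)<1.5]
  if len(s)>5: print((x,len(s),round(float(np.median(s[:,2])),1)),end=' ')
E
```

```text
(array([-163.15,   -1.58,  246.94]), array([ 0.47,  0.29, -0.55]))
(-106, 56, 63.9) (-103, 76, 65.5) (-100, 76, 65.6) (-97, 57, 65.1) (-94, 76, 64.8) (-91, 67, 64.2) (-88, 66, 64.1) (-85, 76, 63.8) (-82, 75, 62.9) (-79, 55, 61.6) (-76, 71, 60.3) (-73, 69, 59.6) (-70, 59, 59.4) (-67, 74, 58.9) (-64, 76, 58.6) (-61, 69, 58.3) (-58, 68, 58.0) (-55, 71, 57.4) (-52, 75, 56.9) (-49, 59, 53.1) (-46, 75, 53.0) (-43, 22, 52.5) (-40, 10, 40.4) (-37, 13, 40.2) (-34, 11, 40.4) (-31, 11, 40.6)
```

The lever rests at about 0.13 rad, past dead centre but not flat. I'll press it gently the rest of the way.

Request:
{"op": "step_arm", "data": {"plan": [{"offset":[4,0,0],"rot":[0,0,0],"gripper":0},{"offset":[8,0,2],"rot":[0,0,0],"gripper":0},{"offset":[8,0,6],"rot":[0,0,0],"gripper":0},{"offset":[8,0,9],"rot":[0,0,0],"gripper":0},{"offset":[8,0,10.5],"rot":[0,0,0],"gripper":0},{"offset":[8,0,10.8],"rot":[0,0,0],"gripper":0},{"offset":[8,0,11.0],"rot":[0,0,0],"gripper":0},{"offset":[8,0,11.15],"rot":[0,0,0],"gripper":0},{"offset":[8,0,11.3],"rot":[0,0,0],"gripper":0},{"offset":[8,0,11.3],"rot":[0,0,0],"gripper":0}]}}

```text
time_s: 16.2
eef_pos: [591.8, 20.1, 134.9]
ee_rot: [0.0, 0.561, 0.828, 0.0]
force: [-1.3, -0.2, -0.2]
grip_width: 0.001
grip_force: 0.0
```

```bash
python3 q.py
```

```text
TCP [-83.17  -2.02 134.94] F [ 0.29  1.24 -0.25] [-0.01 -0.02 -0.01] w 0.1 16.2
```

Request:
{"op": "step_arm", "data": {"plan": [{"offset":[0,0,0.1],"rot":[0,0,0],"gripper":0},{"offset":[0,0,0.2],"rot":[0,0,0],"gripper":0},{"offset":[0,0,0.25],"rot":[0,0,0],"gripper":0},{"offset":[0,0,0.25],"rot":[0,0,0],"gripper":0}]}}

```text
time_s: 16.6
eef_pos: [591.7, 20.1, 131.9]
ee_rot: [-0.0, 0.561, 0.828, -0.0]
force: [0.0, -0.0, 0.5]
grip_width: -0.0
grip_force: 0.0
```

```bash
python3 q.py
```

```text
TCP [-83.1   -1.91 131.93] F [-0.05  0.01  0.46] [0.03 0.06 0.  ] w -0.0 16.6
```

Request:
{"op": "step_arm", "data": {"plan": [{"offset":[0,0,0.1],"rot":[0,0,0],"gripper":0},{"offset":[0,0,0.15],"rot":[0,0,0],"gripper":0},{"offset":[0,0,0.15],"rot":[0,0,0],"gripper":0}]}}

```text
time_s: 16.9
eef_pos: [591.7, 20.1, 130.6]
ee_rot: [0.0, 0.561, 0.828, 0.0]
force: [-1.2, 0.3, 1.2]
grip_width: 0.002
grip_force: 0.9
```

```bash
python3 q.py; python3 - <<'E'
from st import *
c=cap('scene'); Q=cloud(c); Q[...,:2]=(Q[...,:2]-cen)@J.T
k=(Q[...,2]>42)&(Q[...,2]<72)&(Q[...,1]+1.7<12)&(Q[...,1]+1.7>-14); q=Q[k]
for x in range(-112,-40,3):
  s=q[abs(q[:,0]-x)<1.5]
  if len(s)>2: print((x,len(s),round(float(np.median(s[:,2])),1)),end=' ')
E
```

```text
TCP [-83.14  -1.94 130.62] F [0.67 0.98 1.18] [0.   0.11 0.02] w 0.2 16.9
(-109, 5, 56.3) (-106, 12, 56.6) (-103, 12, 57.0) (-100, 13, 57.7) (-97, 11, 59.0) (-94, 16, 58.7) (-91, 6, 64.4) (-88, 4, 57.2) (-85, 5, 56.3) (-82, 3, 56.3) (-79, 4, 55.2) (-73, 5, 54.1) (-70, 8, 56.2) (-67, 11, 55.3) (-64, 10, 54.9) (-61, 9, 55.1) (-58, 12, 54.6) (-55, 7, 54.0) (-52, 12, 54.6) (-49, 4, 55.7) (-46, 8, 52.4) (-43, 7, 54.0)
```

Request:
{"op": "step_arm", "data": {"plan": [{"offset":[0,0,0.08],"rot":[0,0,0],"gripper":0},{"offset":[0,0,0.08],"rot":[0,0,0],"gripper":0}]}}

```text
time_s: 17.15
eef_pos: [591.8, 20.1, 130.5]
ee_rot: [0.0, 0.561, 0.828, 0.0]
force: [-4.4, -1.0, 7.8]
grip_width: 0.003
grip_force: 3.9
```

```bash
python3 q.py
```

```text
TCP [-83.16  -2.   130.48] F [0.72 4.4  7.81] [0.04 0.58 0.01] w 0.3 17.15
```

Pressing 0.8 mm further raises the force to 7.8 N with no motion, so the lever is at its stop. I'll retreat and check.

Request:
{"op": "step_arm", "data": {"plan": [{"offset":[0,0,-1],"rot":[0,0,0],"gripper":0},{"offset":[0,0,-4],"rot":[0,0,0],"gripper":0},{"offset":[-2,0,-8],"rot":[0,0,0],"gripper":0},{"offset":[-5,0,-11],"rot":[0,0,0],"gripper":0},{"offset":[-8,0,-11],"rot":[0,0,0],"gripper":0},{"offset":[-8,0,-11],"rot":[0,0,0],"gripper":0},{"offset":[-8,0,-11],"rot":[0,0,0],"gripper":0}]}}

```text
time_s: 17.85
eef_pos: [621.1, -54.4, 239.4]
ee_rot: [-0.0, 0.562, 0.827, -0.0]
force: [0.0, 0.2, -0.8]
grip_width: -0.004
grip_force: 0.0
```

```bash
python3 - <<'E'
from st import *
print(tj()[:2])
c=cap('wrist'); Q=cloud(c); Q[...,:2]=(Q[...,:2]-cen)@J.T
k=(Q[...,2]>40)&(Q[...,2]<90)&(abs(Q[...,1]+1.7)<8); q=Q[k]
for x in range(-112,40,3):
  s=q[abs(q[:,0]-x)<1.5]
  if len(s)>5: print((x,len(s),round(float(np.median(s[:,2])),1)),end=' ')
save('w7.png',c['color'],1.5)
E
```

```text
(array([-163.21,   -1.59,  239.42]), array([ 0.14, -0.06, -0.81]))
(-106, 65, 57.7) (-103, 67, 58.2) (-100, 76, 58.3) (-97, 57, 58.7) (-94, 76, 58.5) (-91, 75, 58.4) (-88, 57, 58.3) (-85, 76, 58.5) (-82, 76, 58.0) (-79, 69, 56.3) (-76, 64, 56.0) (-73, 76, 56.0) (-70, 74, 56.2) (-67, 76, 56.1) (-64, 75, 56.1) (-61, 75, 56.2) (-58, 74, 56.3) (-55, 78, 56.0) (-52, 70, 56.2) (-49, 64, 52.2) (-46, 78, 53.1) (-43, 29, 52.8) (-40, 7, 40.4) (-34, 8, 40.4) (-31, 11, 40.2) (-28, 7, 40.5)
```

View pics/w7.png

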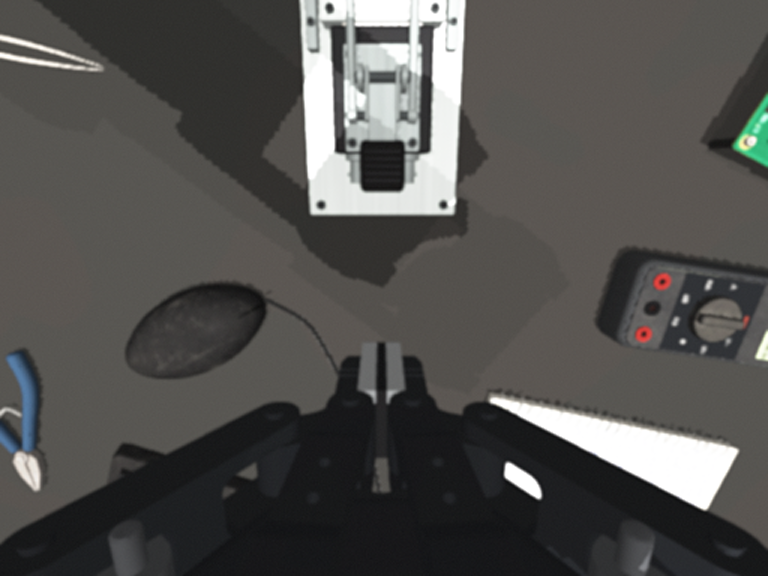

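The lever lies flat with its grip at (382,165) and its face level at z 58.4. The arm is clear and the mouse is undisturbed, so I'm handing in.

```bash
python3 -c "
from rig import *
print(finish_job())"
```

```text
the job is handed in; nothing more can be done
None
```

I hooked the loop under the keeper's lip and pressed the lever flat over centre (grip face level at z ≈ 58 mm). That drew the carriage about 17 mm home, and I handed the job in at about 18 s with the arm clear; the hand-in returned no verdict, and I did not measure the contact strip's travel directly.

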